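# Clear the empty bottle and open the washing-soda jar

## Task

Drop the empty flat bottle that lies on its side on the dryer top into the slatted laundry basket and let go of it. Then unscrew the tight cap of the square jar wedged in the wooden caddy: turn it anticlockwise until it comes free, without pulling the jar up out of its pocket, and lift it straight off. Finish still holding the cap in the gripper, level and about 2 cm clear above the jar's mouth, and leave the tin, the brush and the standing bottle alone.

Things in the scene. Friction and masses are not known exactly. Their poses are not given: they have to be found in the camera images.
- bottle: empty flat plastic detergent bottle, 60 g, lying on its broad side: 150 long (x), 54 wide (y), 40 high (z); body from x = -75 to +37, then a cone and a round 28 mm cap to x = +75. Origin at the centre of its underside, its x axis runs along it towards its cap. Grip it across its 54 mm width.
- bottle_mid (a point): middle of the empty bottle, 20 mm above bottle's origin when it lies flat
- basket: open white slatted laundry basket, fixed to the dryer top: 260 (x) by 200 (y) outside, 110 high, walls 5 and floor 5 thick, with 10 mm square posts inside its four corners. Origin at the centre of its underside. It may stand to the robot's left or right, with the caddy on the other side.
- caddy: wooden block, fixed to the dryer top: 214 (x) by 98 (y), 60 high, origin at the centre of its underside. Two square pockets 78 wide, centres at x = -55 and +55, floor 6 above the dryer top, open above. One holds the jar, the other the low tin; which is which changes.
- jar: square white plastic jar, about 0.7 kg, 74 by 74 and 86 high with a round neck of 40 mm diameter above; origin at the centre of its underside. It stands loose in a pocket of the caddy, about 2 mm of play each side, which keeps it from turning. 30 mm of its body stands above the caddy. It can be pulled up and must not be: it must stay within 10 mm of the pocket's floor.
- jar_mouth (a point): centre of the jar's mouth (top of its rubber sealing ring), 120 mm above the jar's origin, so 126 mm above the dryer top
- cap: round grey twist cap with grip ribs, 40 g, 62 mm diameter (64 over the ribs), 27 high; origin at the centre of its lower rim, z up. Screwed on, its lower rim is 98 and its top 125 above the jar's origin (104 and 131 above the dryer top); the jar's sloping shoulder lies 5 to 12 below the lower rim. It must rise 22 before its lower rim is level with the mouth.
- cap_top (a point): centre of the cap's top face. Two inner lugs hook under lugs on the neck; a springy seal pushes up with 20 N, so turning takes about 0.3 to 0.6 N m. Anticlockwise (from above) it comes free after 0.7 to 1.2 rad, springs up 2 mm if it can, and lifts off; a stop comes about 1 rad later, so 1.35 rad always frees it. Clockwise it stops within 0.5 rad.
- tin: low square steel tin, 75 wide, 70 high, standing in the caddy's other pocket; leave alone
- full_bottle: the same kind of bottle, full, standing upright, 150 high, 54 by 40, at the far side; leave alone
- brush: brush with a wooden handle, 160 long, lying at the far side; leave alone
Mind the look-alikes: they are no part of the job. Of the things like the cap, leave any that is green or red; of the rest the larger one is meant.

How it is judged:
By the outcome, as a careful person would: the job done as asked, in the order asked, and still so for the second after the job is handed in, while the arm keeps its last pose, push and grip.
It also fails if it takes over 54 s, if anything falls off the work surface, if the arm or the gripper's body presses on something with over 40 N, if the wrist force passes 120 N, or if a joint passes its speed limit or range.

## Robot

A 6-joint arm with a two-finger parallel gripper is mounted at the origin on the work surface. World frame = base frame: x ahead of the robot, y to its left, z up, the work surface at z = 0. Lengths are in m, angles in rad, forces in N, time in s.
With the tool pointing down it reaches from about 0.4 to 0.925 m from the base axis. Payload 12.5 kg.
Tool frame: the origin (TCP) lies at the very end of the fingers, on their centre line; the grasp point (between the pads) lies 19 mm behind it; z points along the fingers, y is the line along which they close (so a half turn about z gives the same grasp; the last joint's range is limited). The gripper opens to 95 mm and grips with 3 to 60 N. Pads are 20 mm wide; open, the fingers measure 119 mm over their backs; the gripper's body (75 mm by 180 mm) begins 59 mm behind the grasp point.
Start: joints at [1.135, 0.491, 1.559, -0, 1.092, -0.106], TCP at [0.202, 0.591, 0.192] pointing down, gripper open.
Joint ranges: [-3.1, 3.1], [-0.84, 2.19], [0.05, 2.79], [-1.13, 4.28], [0.06, 2.93], [-2.69, 2.69]. Speed limits (rad/s): [2.22, 2.22, 2.79, 3.14, 3.14, 3.14].

## Interface

Orientations are given as a unit quaternion [x, y, z, w].
In Python, from bench import ctrl gives the robot as it stands.
- The arm moves only by the tool apply_moves, never from a script. Its argument "plan" is a list of rows, each an object of numbers: "jaw": the finger opening in mm, from 0 to 95.1; "dx", "dy", "dz": the shift along the tool's x, y, z in mm; "spin": the turn about the tool's z in degrees. In form: [{"jaw": .., "dx": .., "dy": .., "dz": .., "spin": ..}, ...]. A call has 1 to 5 rows; each row shifts and turns the commanded pose from where the row before left it, along the tool's axes as they then stand; what a row does not reach is not made up. A row lasts 1/10 s, in which the tool goes at most 50 mm and 8.59 degrees, less where a joint would pass 70% of its speed; a pose out of reach is approached as far as the arm can. A call is refused whole if a number of a shift passes 50 or a number of a turn 8.59, either way. A call with a gripper value outside its range is refused whole. The fingers move at their own pace and stop on an object; the grip force is fixed at half the most. Time passes only in rows, so rows that do not move let the fingers close. It gives the time, the measured TCP pose, the force, the opening and the grip force at its end, in the units of the state.
- ctrl.sense(): the state, without advancing time (a new reading comes with each control period).
- ctrl.snapshot(name): name is "scene" or "top" or "wrist"; returns a dict with "image" (480x640x3 uint8, blue, green, red), "z_map" (480x640 float32, m along the optical axis (not along the pixel's ray), 0 where there is no reading), "fx", "fy", "cx", "cy" (pixels), "k1" (the pictures are not rectified: a ray, as slopes to the right and down, at radius r is drawn at 1 + k1 r^2 times it, then the intrinsics apply), "extrinsics" (4x4, takes a point from world to camera coordinates). Camera axes: x right, y up, looking along -z (the intrinsics and any distortion apply to the point x, -y, -z); pixel columns grow to the right and rows downward; lengths in m; the calibration is good to about 2 mm. A picture is of the moment at which its call begins.
- ctrl.sign_off(): hands the job in; it is judged then, once.
Trained networks look in a picture, given as the dict that the camera call returned (one of the last four; its "shot" number tells which), for a name from the list of things; names that differ only in an ending like _2 or _b are one class to them, and where a whole thing is asked for, a point or a joint stands for the part that bears it (a point fixed in the world has none). Each returns a list of dicts, best first, with "conf" (0 to 1); they miss things now and then, are a little off and sometimes report something else, mostly with a low value. They report only what shows in the picture. A call takes as long as a camera call. They do not tell look-alikes from the thing itself.
- ctrl.recognise(picture, label): "rect" ([left, top, right, bottom] in pixels, round what is visible of it).
- ctrl.landmark_of(picture, label): "pixel" ([row, column] in pixels: a listed point, or the origin of a listed thing).
The state is a dict: "time": time; "joint_pos": joint angles; "qd": joint speeds; "effort": joint torques, N m; "eef_pos": TCP position; "ee_rot": TCP orientation; "ft_force": force on the tool from outside, world axes, zero at the start; "ft_torque": the same for the moment, N m; "opening": opening from 0.0 (shut) to 1.0 (fully open); "gripper_force": force on a finger pad.
Only numpy, scipy, OpenCV 4.12 (cv2) and the standard library are available. Lean on these libraries where they do the work, as an engineer would, in place of code of your own. Each camera call takes 0.05 s, during which the arm holds its last target. There are 200 camera calls.

## Working session

There is one attempt and no reset: what is moved stays moved. The work goes in short steps, Python scripts to look and compute and a tool call to move; the robot and the scene stay as the last step left them, time stands still between calls to the robot, and variables do not carry over. Pictures are saved under pics/ and viewed, at most 10 in all, crops included, and the job is handed in when it is done.

Besides the shell and the picture viewer there is one more tool, called after "Request:" by a JSON object that holds its "api" and its "payload", one argument or row to a line. apply_moves: Moves the arm, as the interface text tells. Its arguments: {"type":"object","properties":{"plan":{"type":"array"}},"required":["plan"]}

```bash
mkdir -p pics; ls; cat > h.py <<'E'
import numpy as np, cv2
from bench import ctrl
from scipy.spatial.transform import Rotation as R
def ray(s,px):  # px (row,col) -> origin, direction (z-depth 1) in world
    u=(px[1]-s['cx'])/s['fx']; v=(px[0]-s['cy'])/s['fy']
    r0=np.hypot(u,v); r=r0
    for _ in range(30): r=r0/(1+s['k1']*r*r)
    k=r/r0 if r0>0 else 1
    E=np.array(s['extrinsics']); Rm=E[:3,:3]
    d=Rm.T@np.array([u*k,-v*k,-1]); o=-Rm.T@E[:3,3]
    return o,d
def at_depth(s,px):
    r,c=int(round(px[0])),int(round(px[1]))
    w=s['z_map'][max(r-2,0):r+3,max(c-2,0):c+3]; w=w[w>0]
    if not len(w): return None
    o,d=ray(s,px); return o+d*np.median(w)
def at_z(s,px,z):
    o,d=ray(s,px); return o+d*(z-o[2])/d[2]
def cloud(s):
    h,w=s['z_map'].shape
    K=np.array([[s['fx'],0,s['cx']],[0,s['fy'],s['cy']],[0,0,1.]])
    g=np.stack(np.meshgrid(np.arange(w),np.arange(h)),-1).reshape(-1,1,2).astype(float)
    n=cv2.undistortPoints(g,K,np.array([s['k1'],0,0,0,0.])).reshape(h,w,2)
    z=s['z_map']; p=np.stack([n[...,0]*z,-n[...,1]*z,-z],-1)
    E=np.array(s['extrinsics']); return (p-E[:3,3])@E[:3,:3]
def tri(a,b):
    (o1,d1),(o2,d2)=a,b
    t=np.linalg.lstsq(np.stack([d1,-d2],1),o2-o1,rcond=None)[0]
    p,q=o1+d1*t[0],o2+d2*t[1]; return (p+q)/2,np.linalg.norm(p-q)
E
python3 - <<'E'
from h import *
np.set_printoptions(precision=4,suppress=True)
st=ctrl.sense(); print(st['time'],st['eef_pos'],st['ee_rot'],st['opening'])
for n in ['scene','top','wrist']:
    s=ctrl.snapshot(n); cv2.imwrite(f'pics/{n}0.png',s['image'])
    E=np.array(s['extrinsics']); print(n,-E[:3,:3].T@E[:3,3],s['k1'],s['fx'])
    for l in ['bottle','bottle_mid','basket','caddy','jar','jar_mouth','cap','cap_top','tin']:
        for k in ctrl.landmark_of(s,l)[:3]:
            if k['conf']>.2: print(l,np.round(k['pixel']),round(k['conf'],2),at_depth(s,k['pixel']))
E
```

```text
pics
0.0 [0.2023 0.5911 0.1917] [ 0.1641  0.9864 -0.0005 -0.0001] 0.9971280175172362
scene [0.8368 0.5157 0.9622] -0.07858839673332463 584.676768026628
bottle [252. 326.] 0.65 [0.5775 0.0338 0.0366]
bottle [242. 328.] 0.28 [0.5659 0.0185 0.0409]
bottle [352. 405.] 0.25 [0.5682 0.2778 0.0725]
bottle_mid [244. 328.] 0.61 [0.567  0.0219 0.0402]
basket [153. 276.] 0.67 [ 0.5422 -0.2498  0.0064]
caddy [349. 406.] 0.93 [0.5598 0.2708 0.0607]
jar [345. 436.] 0.95 [0.5246 0.2959 0.0896]
cap [348. 512.] 0.71 [0.3888 0.3491 0.0209]
cap [394. 473.] 0.64 [0.4961 0.3799 0.0203]
cap [316. 445.] 0.63 [0.5009 0.2747 0.1316]
cap_top [309. 445.] 0.74 [0.4939 0.2649 0.1324]
cap_top [393. 474.] 0.73 [0.4928 0.38   0.0203]
cap_top [290. 489.] 0.73 [0.3594 0.2418 0.0274]
top [0.4047 0.0335 0.985 ] -0.090720884477366 443.5619815660346
bottle [249. 332.] 0.71 [0.5658 0.0091 0.0403]
bottle [266. 451.] 0.33 [ 0.5308 -0.2585  0.005 ]
bottle_mid [252. 330.] 0.8 [0.5593 0.0146 0.0403]
basket [265. 451.] 0.94 [ 0.5337 -0.2574  0.0055]
caddy [168. 384.] 0.43 [ 0.74   -0.1053  0.0637]
jar [284. 213.] 0.88 [0.4814 0.2431 0.1311]
jar [252. 330.] 0.57 [0.5586 0.0131 0.0401]
jar_mouth [280. 202.] 0.6 [0.4904 0.2647 0.1325]
jar_mouth [264. 449.] 0.47 [ 0.5368 -0.2536  0.0064]
cap [350. 223.] 0.91 [0.352 0.242 0.029]
cap [280. 205.] 0.89 [0.4897 0.2588 0.1324]
cap [288. 166.] 0.89 [0.4835 0.375  0.0198]
cap_top [348. 220.] 0.94 [0.355  0.249  0.0276]
cap_top [339. 178.] 0.9 [0.3741 0.3441 0.0205]
cap_top [291. 168.] 0.75 [0.4765 0.372  0.0189]
tin [238. 224.] 0.79 [0.5833 0.2363 0.0766]
wrist [0.125  0.618  0.3851] -0.0917759262300078 411.44967255989906
cap [420. 177.] 0.85 [0.3726 0.362  0.0201]
cap_top [430. 170.] 0.95 [0.3838 0.3488 0.021 ]
```

View pics/top0.png

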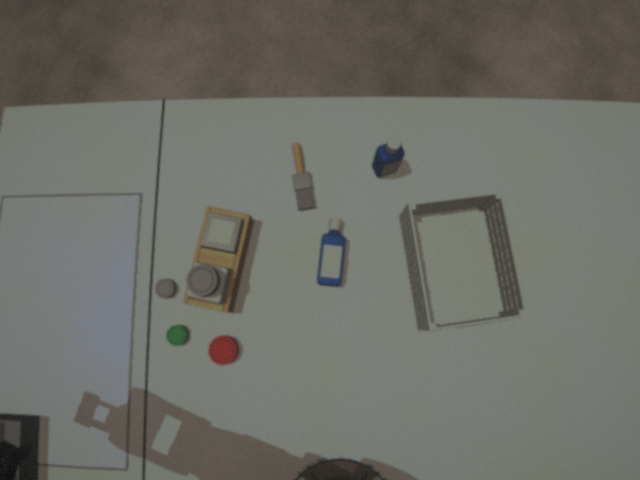

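View pics/scene0.png

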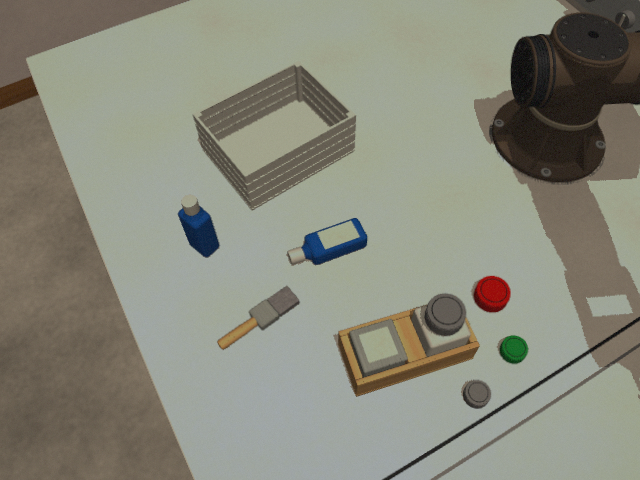

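```bash
python3 - <<'E'
from h import *
np.set_printoptions(precision=4,suppress=True)
for n in ['top','scene']:
    s=ctrl.snapshot(n); P=cloud(s); ok=s['z_map']>0
    x,y,z=P[...,0],P[...,1],P[...,2]
    hsv=cv2.cvtColor(s['image'],cv2.COLOR_BGR2HSV)
    def rep(nm,m,med=None):
        q=P[m&ok]
        if len(q)<10: print(nm,len(q)); return
        (cx,cy),(w,h),a=cv2.minAreaRect((q[:,:2]*1000).astype(np.float32))
        print(n,nm,len(q),'mean',q.mean(0),'rect',round(cx,1),round(cy,1),round(w,1),round(h,1),round(a,1),'z',np.percentile(q[:,2],[5,50,95]))
    rep('bottle',(abs(x-.56)<.12)&(abs(y-.015)<.09)&(z>.012)&(z<.06))
    rep('bottletop',(abs(x-.56)<.12)&(abs(y-.015)<.09)&(z>.034)&(z<.06))
    rep('cap',(abs(x-.49)<.06)&(abs(y-.263)<.06)&(z>.122)&(z<.15))
    rep('caddytop',(abs(x-.55)<.16)&(abs(y-.26)<.1)&(z>.055)&(z<.067))
    rep('jarshould',(abs(x-.49)<.06)&(abs(y-.263)<.06)&(z>.085)&(z<.11))
    rep('basketrim',(abs(x-.54)<.2)&(abs(y+.25)<.17)&(z>.1)&(z<.125))
    rep('full',(x>.62)&(z>.13))
E
```

```text
top bottle 1611 mean [0.5626 0.0149 0.0365] rect 588.3 21.4 208.5 86.0 14.3 z [0.0177 0.039  0.0426]
top bottletop 1272 mean [0.5464 0.0107 0.0396] rect 562.5 8.8 53.5 148.7 83.5 z [0.0355 0.0398 0.0428]
top cap 804 mean [0.4897 0.2652 0.1312] rect 490.0 265.9 60.0 61.5 64.7 z [0.1272 0.1315 0.1341]
top caddytop 1794 mean [0.5432 0.2479 0.0597] rect 544.8 255.9 100.1 215.6 78.4 z [0.0566 0.0597 0.0625]
top jarshould 467 mean [0.4845 0.2527 0.0913] rect 490.5 266.2 73.4 74.2 78.3 z [0.0868 0.091  0.0957]
top basketrim 1725 mean [ 0.5354 -0.2615  0.109 ] rect 581.7 -247.1 377.0 223.2 13.2 z [0.1019 0.1099 0.1128]
top full 195 mean [ 0.76   -0.1123  0.1472] rect 762.4 -113.2 27.0 27.2 84.8 z [0.1326 0.1492 0.1526]
scene bottle 2259 mean [0.5685 0.0213 0.0342] rect 590.2 22.4 205.7 88.7 14.2 z [0.0161 0.0381 0.0425]
scene bottletop 1485 mean [0.5511 0.0144 0.0396] rect 565.9 11.3 56.0 148.3 84.0 z [0.0352 0.0398 0.0429]
scene cap 1189 mean [0.4949 0.2691 0.1311] rect 493.2 267.5 62.3 61.0 58.3 z [0.1261 0.1315 0.1339]
scene caddytop 2769 mean [0.5636 0.2654 0.06  ] rect 546.6 256.3 99.5 214.8 78.2 z [0.0566 0.06   0.0633]
scene jarshould 801 mean [0.5081 0.2792 0.0924] rect 493.4 267.7 73.2 72.9 78.8 z [0.0868 0.0918 0.1055]
scene basketrim 2081 mean [ 0.5346 -0.2535  0.1077] rect 578.0 -235.7 356.9 239.7 7.5 z [0.1009 0.1086 0.1127]
scene full 277 mean [ 0.765  -0.1089  0.1461] rect 764.6 -111.7 27.9 28.1 57.4 z [0.1322 0.1492 0.1523]
```

The top picture shows the bottle at about (330,255), the basket at (462,262), and the larger grey cap on the jar in the caddy at (207,282). The look-alikes are the small grey cap (165,288), the green one (177,335) and the red one (224,350). The scene picture agrees, and the heights match the text from both views. I'll move above the bottle now.

Request:
{"api": "apply_moves", "payload": {
  "plan": [
    {"jaw": 95,"dx": 0,"dy": 0,"dz": 0,"spin": -6.2},
    {"jaw": 95,"dx": 0,"dy": 0,"dz": 0,"spin": -6.2},
    {"jaw": 95,"dx": -29.7,"dy": -38.3,"dz": 0,"spin": 0},
    {"jaw": 95,"dx": -29.7,"dy": -38.3,"dz": 0,"spin": 0},
    {"jaw": 95,"dx": -29.7,"dy": -38.3,"dz": 0,"spin": 0}
  ]
}}

```text
time: 2.1
eef_pos: [0.2783, 0.4657, 0.1921]
ee_rot: [0.056, 0.998, 0.0, 0.0]
ft_force: [1.1, 0.7, 0.9]
opening: 1.002
gripper_force: 0.0
```

Request:
{"api": "apply_moves", "payload": {
  "plan": [
    {"jaw": 95,"dx": -29.7,"dy": -38.3,"dz": 0,"spin": 0},
    {"jaw": 95,"dx": -29.7,"dy": -38.3,"dz": 0,"spin": 0},
    {"jaw": 95,"dx": -29.7,"dy": -38.3,"dz": 0,"spin": 0},
    {"jaw": 95,"dx": -29.7,"dy": -38.3,"dz": 0,"spin": 0},
    {"jaw": 95,"dx": -29.7,"dy": -38.3,"dz": 0,"spin": 0}
  ]
}}

```text
time: 2.6
eef_pos: [0.4046, 0.2583, 0.1925]
ee_rot: [0.057, 0.998, 0.0, 0.0]
ft_force: [1.1, -0.0, -0.1]
opening: 0.999
gripper_force: 0.0
```

Request:
{"api": "apply_moves", "payload": {
  "plan": [
    {"jaw": 95,"dx": -29.7,"dy": -38.3,"dz": 0,"spin": 0},
    {"jaw": 95,"dx": -29.7,"dy": -38.3,"dz": 0,"spin": 0},
    {"jaw": 95,"dx": -29.7,"dy": -38.3,"dz": 0,"spin": 0},
    {"jaw": 95,"dx": -29.7,"dy": -38.3,"dz": 0,"spin": 0},
    {"jaw": 95,"dx": -29.7,"dy": -38.3,"dz": 0,"spin": 0}
  ]
}}

```text
time: 3.1
eef_pos: [0.5305, 0.051, 0.1924]
ee_rot: [0.057, 0.998, 0.0, 0.0]
ft_force: [0.3, 0.9, -1.0]
opening: 1.001
gripper_force: 0.0
```

Request:
{"api": "apply_moves", "payload": {
  "plan": [
    {"jaw": 95,"dx": -29.7,"dy": -38.3,"dz": 0,"spin": 0},
    {"jaw": 95,"dx": 0,"dy": 0,"dz": 0,"spin": 0},
    {"jaw": 95,"dx": 0,"dy": 0,"dz": 0,"spin": 0}
  ]
}}

```text
time: 3.4
eef_pos: [0.5548, 0.0107, 0.1919]
ee_rot: [0.058, 0.998, 0.0, -0.0]
ft_force: [-0.4, 0.2, 0.5]
opening: 1.0
gripper_force: 0.0
```

```bash
python3 - <<'E'
from h import *
np.set_printoptions(precision=4,suppress=True)
s=ctrl.snapshot('wrist'); cv2.imwrite('pics/w1.png',s['image'])
st=ctrl.sense(); print(st['joint_pos'])
P=cloud(s); ok=s['z_map']>0; x,y,z=P[...,0],P[...,1],P[...,2]
for zl in (.02,.036):
    m=ok&(abs(x-.56)<.1)&(abs(y-.01)<.06)&(z>zl)&(z<.06)
    q=P[m]; print(len(q),q[:,2].max(),cv2.minAreaRect((q[:,:2]*1000).astype(np.float32)))
for k in ctrl.landmark_of(s,'bottle_mid')[:2]: print(k['pixel'],k['conf'],at_depth(s,k['pixel']))
for n in ('top','scene'):
    t=ctrl.snapshot(n); Q=cloud(t); g=t['z_map']>0
    X,Y,Z=Q[...,0],Q[...,1],Q[...,2]
    m=g&(X>.35)&(X<.72)&(Y<-.12)&(Y>-.42)&(Z>.03)&(Z<.125)
    if n=='top': m&=(Z>.1)
    m&=~((X>.67)&(Y>-.15))
    m=cv2.morphologyEx(m.astype(np.uint8),cv2.MORPH_OPEN,np.ones((2,2)))>0
    q=Q[m]; print(n,cv2.minAreaRect((q[:,:2]*1000).astype(np.float32)),q.min(0),q.max(0))
E
```

```text
[-0.0981  0.3915  1.7331  0.0003  1.0177 -1.5551]
8782 0.043156740701735134 ((564.1742553710938, 11.241565704345703), (54.13004684448242, 149.63839721679688), 83.31653594970703)
7326 0.043156740701735134 ((548.19091796875, 13.199111938476562), (51.763099670410156, 114.87206268310547), 83.64915466308594)
[219.8, 327.4] 0.78 [0.5589 0.0143 0.0407]
top ((528.9773559570312, -182.70750427246094), (290.20721435546875, 461.1580810546875), 7.481235027313232) [ 0.3884 -0.4273 -0.0035] [0.7025 0.0335 0.985 ]
scene ((711.1672973632812, 19.793548583984375), (969.393798828125, 327.1911926269531), 57.13545227050781) [ 0.3361 -0.3763 -0.0019] [0.8368 0.5157 0.9622]
```

View pics/w1.png

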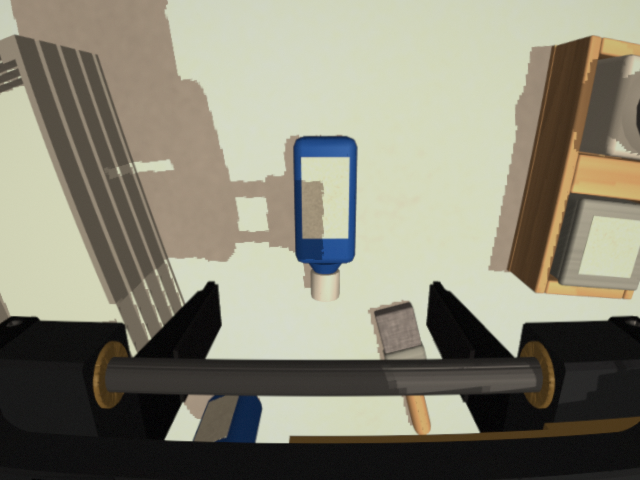

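The wrist view shows the bottle at (325,200), midway between the fingers at columns 218 and 432. Its measured centre is (0.564, 0.011), yaw about -6.6°. I'll descend and grip it.

Request:
{"api": "apply_moves", "payload": {
  "plan": [
    {"jaw": 95,"dx": 0,"dy": 1.5,"dz": 45,"spin": 0},
    {"jaw": 95,"dx": 0,"dy": 0,"dz": 45,"spin": 0},
    {"jaw": 95,"dx": 0,"dy": 0,"dz": 45,"spin": 0},
    {"jaw": 95,"dx": 0,"dy": 0,"dz": 30,"spin": 0},
    {"jaw": 95,"dx": 0,"dy": 0,"dz": 20,"spin": 0}
  ]
}}

```text
time: 4.1
eef_pos: [0.5539, 0.0143, 0.0052]
ee_rot: [0.056, 0.998, 0.0, -0.001]
ft_force: [0.2, -0.5, 0.2]
opening: 1.002
gripper_force: 0.0
```

Request:
{"api": "apply_moves", "payload": {
  "plan": [
    {"jaw": 30,"dx": 0,"dy": 0,"dz": 0,"spin": 0},
    {"jaw": 30,"dx": 0,"dy": 0,"dz": 0,"spin": 0},
    {"jaw": 30,"dx": 0,"dy": 0,"dz": 0,"spin": 0},
    {"jaw": 30,"dx": 0,"dy": 0,"dz": 0,"spin": 0},
    {"jaw": 30,"dx": 0,"dy": 0,"dz": 0,"spin": 0}
  ]
}}

```text
time: 4.6
eef_pos: [0.5555, 0.0131, 0.0082]
ee_rot: [0.057, 0.998, 0.0, 0.001]
ft_force: [0.0, -0.9, -0.7]
opening: 0.634
gripper_force: 0.0
```

```bash
python3 - <<'E'
from h import *
np.set_printoptions(precision=4,suppress=True)
print(ctrl.sense()['opening'],ctrl.sense()['gripper_force'])
for n in ('top','scene'):
    t=ctrl.snapshot(n); Q=cloud(t); g=t['z_map']>0
    X,Y,Z=Q[...,0],Q[...,1],Q[...,2]
    b=g&(X>.35)&(X<.72)&(Y<-.11)&(Y>-.42)&~((X>.66)&(Y>-.16))
    for nm,m in (('rim',b&(Z>.1)&(Z<.125)),('wall',b&(Z>.02)&(Z<.125))):
        c,l,stt,_=cv2.connectedComponentsWithStats(m.astype(np.uint8),connectivity=8)
        keep=np.isin(l,[i for i in range(1,c) if stt[i,4]>60])&m
        q=Q[keep]; r=cv2.minAreaRect((q[:,:2]*1000).astype(np.float32)); print(n,nm,len(q),np.round(r[0],1),np.round(r[1],1),round(r[2],1),q.min(0),q.max(0))
E
```

```text
0.6342606972250581 0.0
top rim 1606 [ 532.9 -259.2] [262.  202.6] 7.3 [ 0.3974 -0.3752  0.1   ] [ 0.6726 -0.1432  0.1165]
top wall 5073 [ 532.9 -259.2] [262.3 202.6] 7.4 [ 0.3974 -0.3752  0.02  ] [ 0.6726 -0.143   0.1165]
scene rim 1461 [ 534.4 -259.2] [262.2 205.4] 7.2 [ 0.4108 -0.375   0.1   ] [ 0.6755 -0.1429  0.115 ]
scene wall 6618 [ 534.5 -258.8] [262.2 206.4] 7.2 [ 0.4108 -0.375   0.02  ] [ 0.6755 -0.1403  0.115 ]
```

Request:
{"api": "apply_moves", "payload": {
  "plan": [
    {"jaw": 30,"dx": 0,"dy": 0,"dz": 0,"spin": 0},
    {"jaw": 30,"dx": 0,"dy": 0,"dz": 0,"spin": 0},
    {"jaw": 30,"dx": 0,"dy": 0,"dz": 0,"spin": 0},
    {"jaw": 30,"dx": 0,"dy": 0,"dz": 0,"spin": 0}
  ]
}}

```text
time: 5.1
eef_pos: [0.5553, 0.013, 0.0079]
ee_rot: [0.057, 0.998, 0.0, 0.0]
ft_force: [-1.7, 0.3, 6.0]
opening: 0.564
gripper_force: 30.0
```

Request:
{"api": "apply_moves", "payload": {
  "plan": [
    {"jaw": 30,"dx": 0,"dy": 0,"dz": -15,"spin": 0},
    {"jaw": 30,"dx": 0,"dy": 0,"dz": -40,"spin": 0},
    {"jaw": 30,"dx": 0,"dy": 0,"dz": -45,"spin": 0},
    {"jaw": 30,"dx": 0,"dy": 0,"dz": -45,"spin": -7},
    {"jaw": 30,"dx": 0,"dy": 0,"dz": -40,"spin": -7}
  ]
}}

```text
time: 5.6
eef_pos: [0.5548, 0.013, 0.1945]
ee_rot: [-0.068, 0.998, -0.0, 0.0]
ft_force: [1.0, -0.2, -0.3]
opening: 0.564
gripper_force: 30.0
```

Request:
{"api": "apply_moves", "payload": {
  "plan": [
    {"jaw": 30,"dx": 0,"dy": 0,"dz": 0,"spin": 0},
    {"jaw": 30,"dx": 0,"dy": 0,"dz": 0,"spin": 0}
  ]
}}

```text
time: 5.8
eef_pos: [0.555, 0.013, 0.1927]
ee_rot: [-0.065, 0.998, -0.0, 0.001]
ft_force: [-0.2, -0.3, -1.6]
opening: 0.564
gripper_force: 30.0
```

Request:
{"api": "apply_moves", "payload": {
  "plan": [
    {"jaw": 30,"dx": 11,"dy": -44.5,"dz": 0,"spin": 0},
    {"jaw": 30,"dx": 11,"dy": -44.5,"dz": 0,"spin": 0},
    {"jaw": 30,"dx": 11,"dy": -44.5,"dz": 0,"spin": 0},
    {"jaw": 30,"dx": 11,"dy": -44.5,"dz": 0,"spin": 0},
    {"jaw": 30,"dx": 11,"dy": -44.5,"dz": 0,"spin": 0}
  ]
}}

```text
time: 6.3
eef_pos: [0.5284, -0.2162, 0.1903]
ee_rot: [-0.065, 0.998, 0.001, -0.001]
ft_force: [0.3, -0.4, -0.8]
opening: 0.561
gripper_force: 30.0
```

Request:
{"api": "apply_moves", "payload": {
  "plan": [
    {"jaw": 30,"dx": 11,"dy": -44.5,"dz": 0,"spin": 0},
    {"jaw": 30,"dx": 0,"dy": 0,"dz": 0,"spin": 0},
    {"jaw": 30,"dx": 0,"dy": 0,"dz": 0,"spin": 0}
  ]
}}

```text
time: 6.6
eef_pos: [0.5235, -0.2607, 0.1902]
ee_rot: [-0.064, 0.998, 0.001, -0.001]
ft_force: [-0.5, 0.5, -1.2]
opening: 0.564
gripper_force: 30.0
```

```bash
python3 - <<'E'
from h import *
t=ctrl.snapshot('scene'); cv2.imwrite('pics/s2.png',t['image']); st=ctrl.sense(); print(st['eef_pos'],st['joint_pos'],st['opening'])
E
```

```text
[ 0.5238731  -0.2597855   0.19064452] [-5.73464317e-01  4.36412273e-01  1.66027733e+00  3.85425534e-04
  1.04779372e+00 -2.27393312e+00] 0.5657155703438084
```

View pics/s2.png

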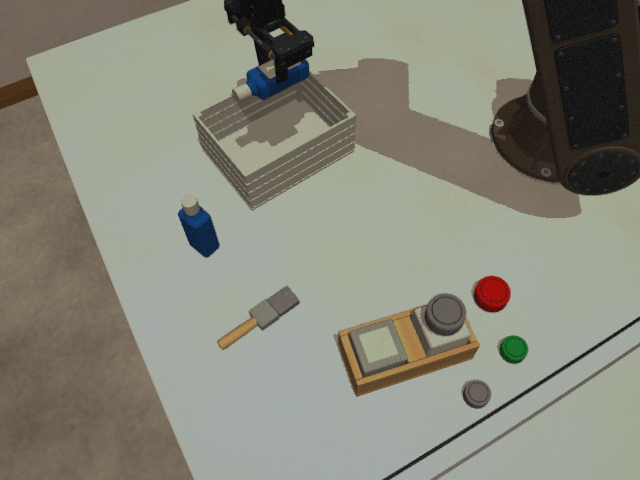

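The scene picture shows the bottle held over the basket at (275,78). I'll lower it inside and release it.

Request:
{"api": "apply_moves", "payload": {
  "plan": [
    {"jaw": 30,"dx": 0,"dy": 0,"dz": 40,"spin": 0},
    {"jaw": 30,"dx": 0,"dy": 0,"dz": 40,"spin": 0},
    {"jaw": 30,"dx": 0,"dy": 0,"dz": 35,"spin": 0},
    {"jaw": 30,"dx": 0,"dy": 0,"dz": 30,"spin": 0},
    {"jaw": 30,"dx": 0,"dy": 0,"dz": 0,"spin": 0}
  ]
}}

```text
time: 7.15
eef_pos: [0.5228, -0.2576, 0.0436]
ee_rot: [-0.066, 0.998, 0.002, -0.003]
ft_force: [-0.5, 1.1, -0.3]
opening: 0.565
gripper_force: 30.0
```

Request:
{"api": "apply_moves", "payload": {
  "plan": [
    {"jaw": 95,"dx": 0,"dy": 0,"dz": 0,"spin": 0},
    {"jaw": 95,"dx": 0,"dy": 0,"dz": 0,"spin": 0},
    {"jaw": 95,"dx": 0,"dy": 0,"dz": 0,"spin": 0},
    {"jaw": 95,"dx": 0,"dy": 0,"dz": 0,"spin": 0},
    {"jaw": 95,"dx": 0,"dy": 0,"dz": 0,"spin": 0}
  ]
}}

```text
time: 7.65
eef_pos: [0.5247, -0.2604, 0.048]
ee_rot: [-0.065, 0.998, -0.0, 0.001]
ft_force: [0.2, 0.7, -0.3]
opening: 0.927
gripper_force: 0.0
```

Request:
{"api": "apply_moves", "payload": {
  "plan": [
    {"jaw": 95,"dx": 0,"dy": 0,"dz": -40,"spin": 0},
    {"jaw": 95,"dx": 0,"dy": 0,"dz": -40,"spin": 0},
    {"jaw": 95,"dx": 0,"dy": 0,"dz": -45,"spin": 0},
    {"jaw": 95,"dx": 0,"dy": 0,"dz": -45,"spin": 0},
    {"jaw": 95,"dx": 0,"dy": 0,"dz": 0,"spin": 0}
  ]
}}

```text
time: 8.15
eef_pos: [0.5262, -0.2615, 0.2235]
ee_rot: [-0.065, 0.998, -0.003, 0.004]
ft_force: [0.4, -0.1, -0.7]
opening: 1.001
gripper_force: 0.0
```

```bash
python3 - <<'E'
from h import *
np.set_printoptions(precision=4,suppress=True)
t=ctrl.snapshot('scene'); cv2.imwrite('pics/s3.png',t['image']); st=ctrl.sense(); print(st['eef_pos'],st['ee_rot'],st['joint_pos'],st['opening'])
for n in ('top','scene'):
    t=ctrl.snapshot(n)
    for k in ctrl.landmark_of(t,'cap_top')[:4]: print(n,k['pixel'],k['conf'],at_depth(t,k['pixel']))
E
```

```text
[ 0.5252 -0.2609  0.2203] [-0.0654  0.9979 -0.0017  0.0024] [-0.5736  0.4064  1.6247  0.0001  1.1047 -2.2753] 0.999961482355531
top [335.9, 178.7] 0.76 [0.3799 0.3421 0.0206]
top [290.1, 166.5] 0.72 [0.4791 0.3744 0.0189]
top [352.1, 223.8] 0.64 [0.3467 0.241  0.028 ]
top [277.5, 200.1] 0.58 [0.495  0.2689 0.1321]
scene [391.9, 476.7] 0.86 [0.488  0.3802 0.0205]
scene [309.6, 446.1] 0.69 [0.4923 0.2665 0.1323]
scene [289.7, 490.5] 0.62 [0.3568 0.2431 0.0283]
scene [350.6, 515.1] 0.57 [0.3878 0.3554 0.0211]
```

View pics/s3.png

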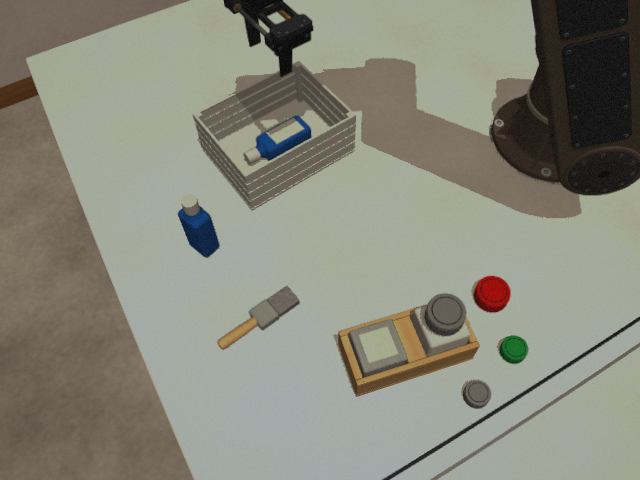

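The bottle lies released inside the basket, at (280,140). Next I'll go to the cap.

Request:
{"api": "apply_moves", "payload": {
  "plan": [
    {"jaw": 95,"dx": -3.2,"dy": 48,"dz": 0,"spin": 0},
    {"jaw": 95,"dx": -3.2,"dy": 48,"dz": 0,"spin": 0},
    {"jaw": 95,"dx": -3.2,"dy": 48,"dz": 0,"spin": 0},
    {"jaw": 95,"dx": -3.2,"dy": 48,"dz": 0,"spin": 0},
    {"jaw": 95,"dx": -3.2,"dy": 48,"dz": 0,"spin": 0}
  ]
}}

```text
time: 8.9
eef_pos: [0.5081, -0.0185, 0.216]
ee_rot: [-0.065, 0.998, 0.0, -0.001]
ft_force: [0.9, 0.6, 0.7]
opening: 0.996
gripper_force: 0.0
```

Request:
{"api": "apply_moves", "payload": {
  "plan": [
    {"jaw": 95,"dx": -3.2,"dy": 48,"dz": 0,"spin": 0},
    {"jaw": 95,"dx": -3.2,"dy": 48,"dz": 0,"spin": 0},
    {"jaw": 95,"dx": -3.2,"dy": 48,"dz": 0,"spin": 0},
    {"jaw": 95,"dx": -3.2,"dy": 48,"dz": 0,"spin": 0},
    {"jaw": 95,"dx": -3.2,"dy": 48,"dz": 0,"spin": 0}
  ]
}}

```text
time: 9.4
eef_pos: [0.4927, 0.2216, 0.216]
ee_rot: [-0.065, 0.998, -0.0, -0.001]
ft_force: [1.1, -0.9, -0.3]
opening: 1.003
gripper_force: 0.0
```

Request:
{"api": "apply_moves", "payload": {
  "plan": [
    {"jaw": 95,"dx": -3.2,"dy": 48,"dz": 0,"spin": 0},
    {"jaw": 95,"dx": 0,"dy": 0,"dz": 0,"spin": 8.2},
    {"jaw": 95,"dx": 0,"dy": 0,"dz": 0,"spin": 8.2},
    {"jaw": 95,"dx": 0,"dy": 0,"dz": 0,"spin": 8.2},
    {"jaw": 95,"dx": 0,"dy": 0,"dz": 0,"spin": 8.2}
  ]
}}

```text
time: 9.9
eef_pos: [0.4899, 0.2678, 0.2158]
ee_rot: [0.222, 0.975, -0.001, -0.001]
ft_force: [-0.2, -0.2, -0.3]
opening: 0.996
gripper_force: 0.0
```

Request:
{"api": "apply_moves", "payload": {
  "plan": [
    {"jaw": 95,"dx": 0,"dy": 0,"dz": 0,"spin": 8.2},
    {"jaw": 95,"dx": 0,"dy": 0,"dz": 0,"spin": 8.2},
    {"jaw": 95,"dx": 0,"dy": 0,"dz": 0,"spin": 8.2},
    {"jaw": 95,"dx": 0,"dy": 0,"dz": 0,"spin": 8.2},
    {"jaw": 95,"dx": 0,"dy": 0,"dz": 0,"spin": 8.2}
  ]
}}

```text
time: 10.4
eef_pos: [0.49, 0.2676, 0.2158]
ee_rot: [0.549, 0.836, -0.001, -0.001]
ft_force: [0.2, -0.8, 0.2]
opening: 0.999
gripper_force: 0.0
```

Request:
{"api": "apply_moves", "payload": {
  "plan": [
    {"jaw": 95,"dx": 0,"dy": 0,"dz": 0,"spin": 8.2},
    {"jaw": 95,"dx": 0,"dy": 0,"dz": 0,"spin": 8.2},
    {"jaw": 95,"dx": 0,"dy": 0,"dz": 0,"spin": 0},
    {"jaw": 95,"dx": 0,"dy": 0,"dz": 0,"spin": 0}
  ]
}}

```text
time: 10.8
eef_pos: [0.4902, 0.2677, 0.2164]
ee_rot: [0.659, 0.752, -0.001, -0.0]
ft_force: [0.3, 0.7, -0.3]
opening: 1.001
gripper_force: 0.0
```

```bash
python3 - <<'E'
from h import *
np.set_printoptions(precision=4,suppress=True)
s=ctrl.snapshot('wrist'); cv2.imwrite('pics/w4.png',s['image'])
st=ctrl.sense(); print(st['eef_pos'],st['ee_rot'],st['joint_pos'],st['ft_force'],st['ft_torque'])
P=cloud(s); ok=s['z_map']>0; x,y,z=P[...,0],P[...,1],P[...,2]
m=ok&(abs(x-.49)<.06)&(abs(y-.267)<.06)&(z>.12)&(z<.14)
q=P[m]; print(len(q),np.percentile(q[:,2],[5,50,95]),cv2.minEnclosingCircle((q[:,:2]*1000).astype(np.float32)),cv2.minAreaRect((q[:,:2]*1000).astype(np.float32)))
for k in ctrl.landmark_of(s,'cap_top')[:3]: print(k['pixel'],k['conf'],at_depth(s,k['pixel']))
E
```

```text
[0.4902 0.2677 0.2166] [ 0.6591  0.752  -0.0005 -0.0003] [0.3815 0.3722 1.6917 0.     1.0789 0.2501] [-0.0844  0.4506 -0.2632] [-0.0239  0.0215 -0.0333]
5977 [0.1296 0.1319 0.1332] ((491.91082763671875, 269.0409851074219), 31.49993133544922) ((491.9049377441406, 269.6014404296875), (61.98988723754883, 61.98036193847656), 45.34046936035156)
[80.8, 335.8] 0.82 [0.4863 0.3824 0.0198]
[104.4, 216.8] 0.75 [0.3816 0.3486 0.0206]
[220.6, 375.3] 0.71 [0.5359 0.2689 0.0606]
```

View pics/w4.png

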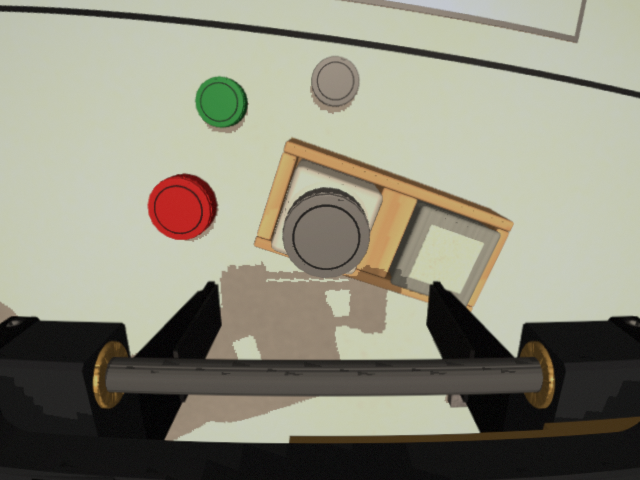

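The wrist view shows the grey cap at (326,233), midway between the fingers, with its centre measured at (0.4917, 0.268) and its top at z = 0.132. I'll descend and grip it.

Request:
{"api": "apply_moves", "payload": {
  "plan": [
    {"jaw": 95,"dx": 0,"dy": 1.5,"dz": 30,"spin": 0},
    {"jaw": 95,"dx": 0,"dy": 0,"dz": 30,"spin": 0},
    {"jaw": 95,"dx": 0,"dy": 0,"dz": 25,"spin": 0},
    {"jaw": 95,"dx": 0,"dy": 0,"dz": 15,"spin": 0},
    {"jaw": 95,"dx": 0,"dy": 0,"dz": 10,"spin": 0}
  ]
}}

```text
time: 11.4
eef_pos: [0.4915, 0.2678, 0.1059]
ee_rot: [0.66, 0.751, -0.001, -0.0]
ft_force: [-0.5, 0.2, 0.1]
opening: 1.0
gripper_force: 0.0
```

Request:
{"api": "apply_moves", "payload": {
  "plan": [
    {"jaw": 40,"dx": 0,"dy": 0,"dz": 2,"spin": 0},
    {"jaw": 40,"dx": 0,"dy": 0,"dz": 0,"spin": 0},
    {"jaw": 40,"dx": 0,"dy": 0,"dz": 0,"spin": 0},
    {"jaw": 40,"dx": 0,"dy": 0,"dz": 0,"spin": 0},
    {"jaw": 40,"dx": 0,"dy": 0,"dz": 0,"spin": 0}
  ]
}}

```text
time: 11.9
eef_pos: [0.4919, 0.268, 0.1058]
ee_rot: [0.661, 0.751, 0.0, 0.0]
ft_force: [-3.0, 0.6, 2.8]
opening: 0.642
gripper_force: 30.1
```

Request:
{"api": "apply_moves", "payload": {
  "plan": [
    {"jaw": 40,"dx": 0,"dy": 0,"dz": 0,"spin": 0},
    {"jaw": 40,"dx": 0,"dy": 0,"dz": 0,"spin": 0}
  ]
}}

```text
time: 12.1
eef_pos: [0.4918, 0.268, 0.1057]
ee_rot: [0.661, 0.751, 0.0, 0.0]
ft_force: [-3.4, -0.4, 5.6]
opening: 0.641
gripper_force: 30.0
```

```bash
python3 - <<'E'
from h import *
np.set_printoptions(precision=4,suppress=True)
st=ctrl.sense(); print(st['eef_pos'],st['ee_rot'],st['joint_pos'],st['ft_force'],st['ft_torque'],st['opening']*95.1,st['gripper_force'])
E
```

```text
[0.4918 0.268  0.1057] [0.6606 0.7508 0.0002 0.    ] [0.381  0.5041 1.8124 0.0002 0.8248 0.2532] [-3.4029 -0.3762  5.6168] [-0.1168  0.5909  0.0392] 60.92005757050213 30.0024551153183
```

Request:
{"api": "apply_moves", "payload": {
  "plan": [
    {"jaw": 40,"dx": 0,"dy": 0,"dz": 0,"spin": -4},
    {"jaw": 40,"dx": 0,"dy": 0,"dz": 0,"spin": -4},
    {"jaw": 40,"dx": 0,"dy": 0,"dz": 0,"spin": -4},
    {"jaw": 40,"dx": 0,"dy": 0,"dz": 0,"spin": -4},
    {"jaw": 40,"dx": 0,"dy": 0,"dz": 0,"spin": -4}
  ]
}}

```text
time: 12.6
eef_pos: [0.4924, 0.2682, 0.1057]
ee_rot: [0.519, 0.855, 0.001, 0.0]
ft_force: [-0.5, 0.8, 4.5]
opening: 0.639
gripper_force: 30.0
```

```bash
cat > st.py <<'E'
from h import *
np.set_printoptions(precision=4,suppress=True)
st=ctrl.sense(); q=st['ee_rot']; print(st['time'],st['eef_pos'],'yaw',2*np.degrees(np.arctan2(q[1],q[0])),q,'q6',st['joint_pos'][5],st['ft_force'],st['ft_torque'],st['opening']*95.1,st['gripper_force'])
E
python3 st.py; python3 - <<'E'
from h import *
t=ctrl.snapshot('scene'); cv2.imwrite('pics/s5.png',cv2.resize(t['image'][230:410,320:560],None,fx=3,fy=3))
E
```

```text
12.6 [0.4924 0.2682 0.1057] yaw 117.41945906465271 [0.5194 0.8545 0.0007 0.0003] q6 -0.09808707160354636 [-0.4575  0.7855  4.4599] [-0.0025  0.0204 -0.3921] 60.78997124298317 30.001215934753418
```

View pics/s5.png

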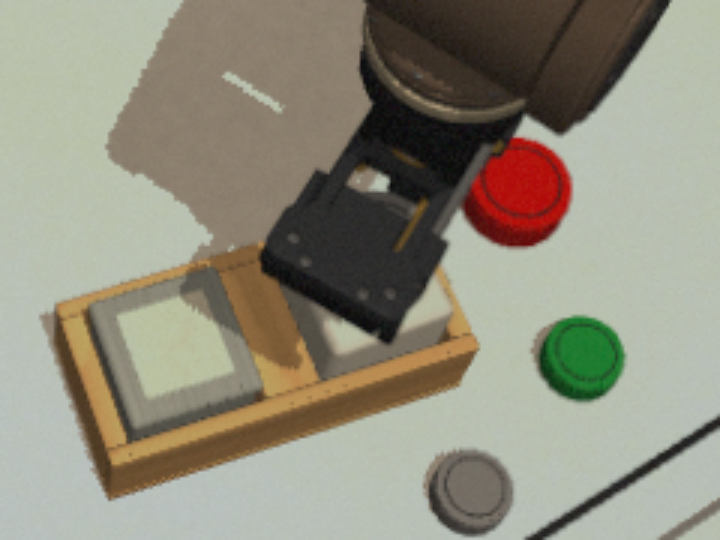

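The crop shows the gripper on the cap at (355,250), the jar still in its pocket and the tin untouched. The 0.39 N·m torque means the cap is turning with the gripper, so I'll continue.

Request:
{"api": "apply_moves", "payload": {
  "plan": [
    {"jaw": 40,"dx": 0,"dy": 0,"dz": 0,"spin": -5},
    {"jaw": 40,"dx": 0,"dy": 0,"dz": 0,"spin": -5},
    {"jaw": 40,"dx": 0,"dy": 0,"dz": 0,"spin": -5},
    {"jaw": 40,"dx": 0,"dy": 0,"dz": 0,"spin": -5},
    {"jaw": 40,"dx": 0,"dy": 0,"dz": 0,"spin": -5}
  ]
}}

```text
time: 13.15
eef_pos: [0.4924, 0.2682, 0.1057]
ee_rot: [0.322, 0.947, 0.001, 0.0]
ft_force: [-0.1, -0.4, 5.2]
opening: 0.636
gripper_force: 30.0
```

```bash
python3 st.py
```

```text
13.15 [0.4924 0.2682 0.1057] yaw 142.38382381914798 [0.3224 0.9466 0.0006 0.0005] q6 -0.5337366366574546 [-0.0978 -0.4497  5.2172] [ 0.0681  0.001  -0.3706] 60.47912882971536 30.00165492296219
```

Request:
{"api": "apply_moves", "payload": {
  "plan": [
    {"jaw": 40,"dx": 0,"dy": 0,"dz": 0,"spin": -5},
    {"jaw": 40,"dx": 0,"dy": 0,"dz": 0,"spin": -5},
    {"jaw": 40,"dx": 0,"dy": 0,"dz": 0,"spin": -5},
    {"jaw": 40,"dx": 0,"dy": 0,"dz": 0,"spin": -5},
    {"jaw": 40,"dx": 0,"dy": 0,"dz": 0,"spin": -5}
  ]
}}

```text
time: 13.65
eef_pos: [0.4927, 0.2683, 0.1063]
ee_rot: [0.11, 0.994, 0.001, 0.001]
ft_force: [-1.2, -0.3, 17.8]
opening: 0.635
gripper_force: 30.0
```

```bash
python3 st.py
```

```text
13.65 [0.4927 0.2683 0.1063] yaw 167.39733117852867 [0.1098 0.994  0.0007 0.001 ] q6 -0.970247649546522 [-1.1868 -0.311  17.8152] [-0.0326  0.3485 -0.1929] 60.37943170919097 30.00825136899948
```

Request:
{"api": "apply_moves", "payload": {
  "plan": [
    {"jaw": 40,"dx": 0,"dy": 0,"dz": 0,"spin": -5},
    {"jaw": 40,"dx": 0,"dy": 0,"dz": 0,"spin": -5},
    {"jaw": 40,"dx": 0,"dy": 0,"dz": 0,"spin": -3},
    {"jaw": 40,"dx": 0,"dy": 0,"dz": 0,"spin": 0}
  ]
}}

```text
time: 14.05
eef_pos: [0.4933, 0.2685, 0.107]
ee_rot: [-0.003, 1.0, 0.001, 0.002]
ft_force: [-0.2, 0.2, 15.6]
opening: 0.639
gripper_force: 30.0
```

```bash
python3 st.py
```

```text
14.05 [0.4933 0.2685 0.107 ] yaw 180.32502625472966 [-0.0028  1.      0.0009  0.002 ] q6 -1.1956526626198627 [-0.1761  0.2283 15.5501] [ 0.0702  0.1582 -0.0055] 60.78291830375876 30.008862018585205
```

The torque has dropped to about 0 and the seal is pushing up with about 16 N, so the cap is free. I'll lift it slowly.

Request:
{"api": "apply_moves", "payload": {
  "plan": [
    {"jaw": 40,"dx": 0,"dy": 0,"dz": -2,"spin": 0},
    {"jaw": 40,"dx": 0,"dy": 0,"dz": -3,"spin": 0},
    {"jaw": 40,"dx": 0,"dy": 0,"dz": -3,"spin": 0},
    {"jaw": 40,"dx": 0,"dy": 0,"dz": 0,"spin": 0}
  ]
}}

```text
time: 14.45
eef_pos: [0.4919, 0.268, 0.1134]
ee_rot: [-0.002, 1.0, 0.0, 0.0]
ft_force: [0.1, -0.0, -0.6]
opening: 0.639
gripper_force: 30.0
```

```bash
python3 st.py
```

```text
14.45 [0.4919 0.268  0.1134] yaw 180.28458814958367 [-0.0025  1.      0.      0.0001] q6 -1.194920977200262 [ 0.1168 -0.0254 -0.6247] [ 0.0618  0.0595 -0.006 ] 60.79328202368468 29.999499320983887
```

The load is only the cap's weight, so the jar is staying down.

Request:
{"api": "apply_moves", "payload": {
  "plan": [
    {"jaw": 40,"dx": 0,"dy": 0,"dz": -6,"spin": 0},
    {"jaw": 40,"dx": 0,"dy": 0,"dz": -8,"spin": 0},
    {"jaw": 40,"dx": 0,"dy": 0,"dz": -8,"spin": 0},
    {"jaw": 40,"dx": 0,"dy": 0,"dz": -8,"spin": 0},
    {"jaw": 40,"dx": 0,"dy": 0,"dz": -4,"spin": 0}
  ]
}}

```text
time: 14.95
eef_pos: [0.4922, 0.2681, 0.1484]
ee_rot: [-0.003, 1.0, 0.0, 0.001]
ft_force: [-0.3, -0.3, 0.2]
opening: 0.639
gripper_force: 30.0
```

Request:
{"api": "apply_moves", "payload": {
  "plan": [
    {"jaw": 40,"dx": 0,"dy": 0,"dz": 0,"spin": 0},
    {"jaw": 40,"dx": 0,"dy": 0,"dz": 0,"spin": 0},
    {"jaw": 40,"dx": 0,"dy": 0,"dz": 0,"spin": 0}
  ]
}}

```text
time: 15.25
eef_pos: [0.4917, 0.2679, 0.1469]
ee_rot: [-0.003, 1.0, -0.0, -0.0]
ft_force: [0.3, -0.3, -0.6]
opening: 0.641
gripper_force: 30.0
```

```bash
python3 st.py; python3 - <<'E'
from h import *
np.set_printoptions(precision=4,suppress=True)
w=ctrl.snapshot('wrist'); t=ctrl.snapshot('scene')
for n,s in (('wrist',w),('scene',t)):
    P=cloud(s); ok=s['z_map']>0; x,y,z=P[...,0],P[...,1],P[...,2]
    near=ok&(abs(x-.492)<.034)&(abs(y-.268)<.034)
    h=np.histogram(z[near],bins=np.arange(.05,.2,.004)); print(n,[(round(b,3),int(c)) for b,c in zip(h[1],h[0]) if c>15])
a=t['image'][230:410,320:560]; cv2.imwrite('pics/f.png',np.hstack([cv2.resize(a,(400,300)),cv2.resize(w['image'],(400,300))]))
E
```

```text
15.25 [0.4917 0.2679 0.1469] yaw 180.30284338278676 [-0.0026  1.     -0.0001 -0.0003] q6 -1.195282275296796 [ 0.3351 -0.3117 -0.62  ] [ 0.0664  0.0359 -0.0383] 60.956453889385784 29.999701380729675
wrist [(np.float64(0.058), 17), (np.float64(0.062), 16), (np.float64(0.07), 17), (np.float64(0.074), 29), (np.float64(0.078), 21), (np.float64(0.082), 27), (np.float64(0.086), 186), (np.float64(0.09), 1873), (np.float64(0.094), 1289), (np.float64(0.098), 238), (np.float64(0.11), 80), (np.float64(0.114), 101), (np.float64(0.146), 186), (np.float64(0.15), 217), (np.float64(0.154), 234), (np.float64(0.158), 262), (np.float64(0.162), 279), (np.float64(0.166), 529), (np.float64(0.17), 11452), (np.float64(0.174), 2050), (np.float64(0.178), 210), (np.float64(0.182), 244), (np.float64(0.186), 241), (np.float64(0.19), 274), (np.float64(0.194), 274)]
scene [(np.float64(0.086), 61), (np.float64(0.09), 351), (np.float64(0.094), 272), (np.float64(0.098), 106), (np.float64(0.102), 23), (np.float64(0.106), 20), (np.float64(0.11), 48), (np.float64(0.114), 36), (np.float64(0.146), 38), (np.float64(0.15), 48), (np.float64(0.154), 42), (np.float64(0.158), 37), (np.float64(0.162), 35), (np.float64(0.166), 78), (np.float64(0.17), 640), (np.float64(0.174), 159)]
```

View pics/f.png

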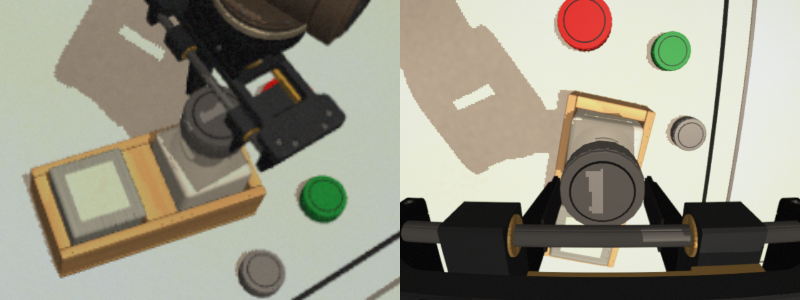

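The left half of the picture shows the cap held above the jar at (215,120), with the jar still in its pocket. The right half shows the cap level in the fingers at (600,190). The cap top is at about 0.172, so its rim is at about 0.146, some 2 cm above the mouth. The jar's shoulder is still at about 0.09 to 0.10, as before. I'll hand it in.

```bash
python3 -c "
from bench import ctrl
print(ctrl.sign_off())"
```

```text
the job is handed in; nothing more can be done
None
```

The job is handed in at about 15 s: the empty bottle lies released in the basket, and the unscrewed cap is held level about 2 cm above the mouth of the jar, which stayed in its pocket; the sign-off gave no verdict.

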